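# Lock the die of a desktop binding punch with its T-key and test it

## Task

Lock the die clamp of the grey binding punch: take the red-handled T-key from its wooden stand, lower it down the deep shaft over the square stem and turn it clockwise to the stop. Then put the key back upright in its stand, let go, and press the green test button fully down and release it. Do not press the button before the clamp is locked, and leave the other things on the table where they are.

Things in the scene. Friction and masses are not known exactly. Their poses are not given: they have to be found in the camera images.
- punch: Grey binding punch, 140 (x) x 200 (y) x 100 mm high, fixed; origin at the centre of its underside, front (paper slot) facing -x, z up. On its flat top: the shaft mouth (toward -y), the green button (front, +y) and a round white lock indicator (back, +y) whose black pointer turns with the stem from a red dot (open) to a green dot (locked).
- shaft_mouth (a point): Centre of the mouth of the round vertical clamp shaft, level with the punch's top, 100 mm above the table. The shaft is 40 mm wide and 82 mm deep, its floor 18 mm above the table.
- stem_top (a point): Top centre of the brass square clamp stem that stands in the middle of the shaft, 43 mm above the table, 57 mm below the mouth. The stem is 12 mm square for 19 mm above the shaft floor, then tapers in 6 mm to 5 mm square at this point. x and y of this frame are square to the stem's flats and turn with it; z up.
- clamp_stem (a joint): Angle of the stem, rad: grows as it turns clockwise seen from above; between 0 and 0.25 at the start (open), 1.2 at its stop (locked). It counts as locked beyond 1.05. It resists with about 0.12 N m and stays where it is left.
- t_key: T-key (steel, red crossbar), 0.11 to 0.21 kg, upright in its stand at the start. Origin at the centre of its lower end, z up the key, x along the crossbar. From below: a square tube 22 mm wide, 100 mm long, whose open lower end is a socket 14 mm square, 32 mm deep, flats along x and y; a neck 10 mm thick, 29 mm long; a crossbar 80 (x) x 14 (y) x 14 (z) mm.
- key_grip (a point): Centre of the key's red crossbar, on the key's axis, 136 mm above its lower end; the place to grip, across the 14 mm width (y). Axes as the key's.
- key_socket (a point): Centre of the key's open lower end. Fully home on the stem it rests on the shaft floor, 25 mm below stem_top; engaged when at least 14 mm below it. The socket fits the stem in four headings, with about 0.17 rad of play either way.
- key_home (a point): Point on the axis of the wooden stand, 148 mm above the table, where key_grip is when the key stands home. The stand is a block 64 x 64 mm and 70 mm high on a 70 mm square black foot, fixed, with a round upright hole 34 mm wide and 58 mm deep (floor 12 mm above the table), chamfered at the mouth; any heading of the key fits.
- test_button_top (a point): Centre of the top of the green spring push button, 28 mm wide, on the punch; pressed straight down.
- test_button (a joint): Travel of the button, m: 0 released, 0.006 fully down (about 5 N); springs back.
- staple_box_b: Small pale cardboard box, 37 x 62 x 31 mm; leave alone. Origin at its underside.
- tape_1: Roll of tan tape lying flat, 104 mm across, 25 mm high; leave alone. Origin at its underside.
- staple_box_a: Pale cardboard box, 41 x 74 x 27 mm; leave alone. Origin at its underside.

How it is judged:
By the outcome, as a careful person would: the job done as asked, in the order asked, and still so for the second after the job is handed in, with the robot touching nothing.
It also fails if it takes over 67 s, if anything falls off the work surface, if the arm or the gripper's body presses on something with over 40 N, if the wrist force passes 120 N, or if a joint passes its speed limit or range.

## Robot

A 6-joint arm with a two-finger parallel gripper is mounted at the origin on a cart in front of the work surface, level with it; the furniture and walls round the work are solid. World frame = base frame: x ahead of the robot, y to its left, z up, the work surface at z = 0. Lengths are in m, angles in rad, forces in N, time in s.
With the tool pointing down it reaches from about 0.35 to 0.875 m from the base axis. Payload 15.5 kg.
Tool frame: the origin (TCP) lies on the centre line of the jaws, within the pads' length; the fingertips stand 25 mm ahead of it and the grasp point (between the pads) lies 6 mm ahead of it (manip.nose_length is the distance from the TCP to the fingertips, in m); z points along the fingers, y is the line along which they close (so a half turn about z gives the same grasp; the last joint's range is limited). The gripper opens to 85 mm and grips with 20 to 120 N. Pads are 22 mm wide; open, the fingers measure 114 mm over their backs; the gripper's body (76 mm by 85 mm) begins 54 mm behind the grasp point. The pads swing forward as they close: fully open they stand 13 mm farther back than shut.
Start: joints at [-1.387, 0.494, 1.345, -0, 1.302, -0.096], TCP at [0.173, -0.601, 0.256] pointing down, gripper open.
Joint ranges: [-2.91, 2.91], [-0.82, 2.16], [0.22, 2.67], [-1.22, 4.37], [0.12, 2.79], [-3.08, 3.08]. Speed limits (rad/s): [1.89, 1.89, 2.57, 3.01, 3.01, 3.01].

## Interface

Orientations are given as a 3x3 rotation matrix whose columns are the frame's x, y, z axes.
In Python, from station import monitor, eyes, manip, search_frame gives the robot as it stands.
- The arm moves only by the tool arm_command, never from a script. Its argument "steps" is a list of rows, each an object with "linear": the shift along the world's x, y, z in mm, a list of three; "rot": the turn, a rotation vector about the world's x, y, z in rad, a list of three. A call has 1 to 20 rows; each row shifts and turns the commanded pose from where the row before left it; what a row does not reach is not made up. A row lasts 1/12 s, in which the tool goes at most 41.7 mm and 7.16 degrees, less where a joint would pass 70% of its speed; a pose out of reach is approached as far as the arm can. A call with a gripper value outside its range is refused whole. "jaw" is the finger opening in mm, from 0 to 85.4, set as the call begins (left out, the last holds). The fingers move at their own pace and stop on an object; "squeeze" is the grip in N (left out, the last holds). Time passes only in rows, so rows that do not move let the fingers close. It gives the time, the measured TCP pose, the force, the opening and the grip force at its end, in the units of the state.
- monitor.observe(): the state, without advancing time (a new reading comes with each control period).
- eyes.camera(name): name is "side" or "top" or "wrist"; returns a dict with "frame" (480x640x3 uint8, red, green, blue), "depth" (480x640 float32, m along the optical axis (not along the pixel's ray), 0 where there is no reading), "fx", "fy", "cx", "cy" (pixels), "xyz" and "rotation" of the camera in the world; the wrist camera has in their place "mount" (4x4, takes a point from camera to tool coordinates, whose origin is the TCP and whose axes are the flange's). Camera axes: x right, y down, z forward; pixel columns grow to the right and rows downward; lengths in m; the calibration is good to about 2 mm. A picture is of the moment at which its call begins: read the wrist's pose just before it.
- manip.job_done(): hands the job in; it is judged then, once.
Trained networks look in the newest picture that a camera, given by its name, has taken for a name from the list of things; names that differ only in an ending like _2 or _b are one class to them, and where a whole thing is asked for, a point or a joint stands for the part that bears it (a point fixed in the world has none). Each returns a list of dicts, best first, with "conf" (0 to 1); they miss things now and then, are a little off and sometimes report something else, mostly with a low value. They report only what shows in the picture. A call takes as long as a camera call.
- search_frame(camera, name): "point" ([column, row] in pixels, amid what is visible of it).
The state is a dict: "clock": time; "qpos": joint angles; "dq": joint speeds; "joint_efforts": joint torques, N m; "tool_pos": TCP position; "orientation": TCP orientation; "wrist_force": force on the tool from outside, world axes, zero at the start; "moment": the same for the moment, N m; "gripper_width": finger opening in m; "grip_force": force on a finger pad.
Only numpy, scipy, OpenCV 4.12 (cv2) and the standard library are available. Lean on these libraries where they do the work, as an engineer would, in place of code of your own. Each camera call takes 0.05 s, during which the arm holds its last target. There are 200 camera calls.

## Working session

There is one attempt and no reset: what is moved stays moved. The work goes in short steps, Python scripts to look and compute and a tool call to move; the robot and the scene stay as the last step left them, time stands still between calls to the robot, and variables do not carry over. Pictures are saved under pics/ and viewed, at most 11 in all, crops included, and the job is handed in when it is done.

Besides the shell and the picture viewer there is one more tool, called as a command line: name --argument value ..., lists and objects as JSON in quotes. arm_command: Moves the arm, as the interface text tells. Its arguments: {"type":"object","properties":{"steps":{"type":"array","items":{"type":"object","properties":{"linear":{"type":"array","items":{"type":"number"}},"rot":{"type":"array","items":{"type":"number"}}}}},"jaw":{"type":"number"},"squeeze":{"type":"number"}},"required":["steps"]}

```bash
ls; mkdir -p pics
cat > h.py <<'E'
import numpy as np, cv2
from station import monitor, eyes, manip, search_frame
def cam(n):
    s=monitor.observe(); c=eyes.camera(n)
    if n=='wrist':
        m=np.array(c['mount']); R=np.array(s['orientation'])
        c['R']=R@m[:3,:3]; c['t']=R@m[:3,3]+np.array(s['tool_pos'])
    else: c['R']=np.array(c['rotation']); c['t']=np.array(c['xyz'])
    return c
def world(c):
    d=c['depth']; v,u=np.mgrid[:480,:640]
    p=np.stack([(u-c['cx'])/c['fx']*d,(v-c['cy'])/c['fy']*d,d],-1)
    P=p@c['R'].T+c['t']; P[d==0]=np.nan; return P
def save(c,f): cv2.imwrite(f,cv2.cvtColor(c['frame'],cv2.COLOR_RGB2BGR))
def onplane(c,uv,z):
    r=c['R']@np.array([(uv[0]-c['cx'])/c['fx'],(uv[1]-c['cy'])/c['fy'],1]); return c['t']+r*(z-c['t'][2])/r[2]
E
python3 - <<'E'
from h import *
np.set_printoptions(precision=4,suppress=True)
s=monitor.observe(); print(s['clock'],s['tool_pos'],s['orientation'],manip.nose_length)
for n in ('top','side'):
    c=cam(n); P=world(c); save(c,f'pics/{n}0.png'); print(n,c['t'],c['R'].tolist())
    for k in ('t_key','key_grip','shaft_mouth','test_button_top','stem_top','punch','key_home','staple_box_a','tape_1'):
        for r in search_frame(n,k)[:2]:
            u,v=map(int,r['point']); print(k,round(r['conf'],2),(u,v),P[v,u])
E
```

```text
pics
0.0 [ 0.1725 -0.6004  0.2557] [[ 0.9611  0.2762 -0.0003]
 [ 0.2762 -0.9611  0.0012]
 [ 0.0001 -0.0012 -1.    ]] 0.025
top [0.1327 0.2602 1.4261] [[-0.06511815248023227, -0.9570114145935218, 0.2826460304962155], [-0.9978404758003464, 0.06489099327845983, -0.01017564965362338], [-0.008602968795691083, -0.28269826905915296, -0.9591703068792626]]
t_key 0.8 (427, 211) [ 0.5616 -0.0196  0.1304]
key_grip 0.78 (424, 214) [ 0.5605 -0.0155  0.1131]
shaft_mouth 0.75 (309, 229) [0.5462 0.254  0.0999]
test_button_top 0.52 (286, 242) [0.511  0.3085 0.125 ]
punch 0.8 (311, 231) [0.5409 0.2497 0.1002]
key_home 0.65 (286, 242) [0.511  0.3085 0.125 ]
key_home 0.55 (419, 227) [ 0.5428 -0.0088  0.0698]
staple_box_a 0.82 (289, 327) [0.331  0.3159 0.028 ]
staple_box_a 0.55 (197, 242) [0.5517 0.5286 0.0354]
tape_1 0.59 (407, 178) [ 0.6898 -0.0035  0.0197]
tape_1 0.57 (283, 242) [0.5117 0.3153 0.1242]
side [ 0.563  -0.5025  0.7813] [[0.9997844350650872, -0.006686020028044082, -0.019656564749954506], [0.010060941848520397, -0.6721455300195013, 0.7403507033318226], [-0.018162071762473902, -0.7403888732355371, -0.6719333713533705]]
t_key 0.58 (332, 348) [ 0.5566 -0.0187  0.1106]
t_key 0.19 (328, 260) [0.5487 0.1961 0.1017]
key_grip 0.76 (334, 348) [ 0.56   -0.0286  0.1244]
shaft_mouth 0.69 (329, 257) [0.5506 0.205  0.1013]
punch 0.6 (331, 261) [0.5545 0.1969 0.0982]
key_home 0.76 (334, 381) [ 0.5595 -0.0539  0.0693]
staple_box_a 0.73 (331, 196) [0.5533 0.4996 0.0306]
staple_box_a 0.57 (232, 253) [0.3333 0.2975 0.0266]
tape_1 0.65 (415, 374) [0.7052 0.0025 0.0023]
```

Run:
```python
import cv2,numpy as np
a=cv2.imread('pics/top0.png')[130:370,150:470];b=cv2.imread('pics/side0.png')[170:430,200:480]
a=cv2.resize(a,(400,300));b=cv2.resize(b,(400,371))
cv2.imwrite('pics/m0.png',np.hstack([cv2.resize(cv2.imread('pics/top0.png')[130:370,180:480],(400,320)),cv2.resize(cv2.imread('pics/side0.png')[170:430,200:480],(400,320))]))
```

```text
(no output)
```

View pics/m0.png

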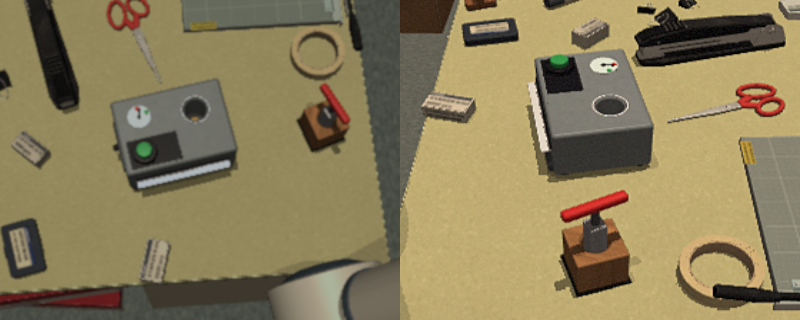

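The montage shows the punch (shaft toward -y, green button, indicator at "red") and the key in its stand with tape to its right/back. Now I'll measure the bar, mouth and button.

```bash
cat >> h.py <<'E'
def bar(c,lo=.135,hi=.17,near=None):
    P=world(c); f=c['frame'].astype(int); m=(f[...,0]>110)&(f[...,1]<80)&(f[...,2]<80)&(P[...,2]>lo)&(P[...,2]<hi)
    Q=P[m]; 
    if near is not None: Q=Q[np.linalg.norm(Q[:,:2]-near,axis=1)<.08]
    xy=Q[:,:2]; r=cv2.minAreaRect((xy*1000).astype(np.float32))
    w,V=np.linalg.eigh(np.cov(xy.T)); d=V[:,1]
    return len(Q),r,np.median(xy,0),np.degrees(np.arctan2(d[1],d[0])),np.percentile(Q[:,2],[5,50,95])
E
python3 - <<'E'
from h import *
np.set_printoptions(precision=4,suppress=True)
for n in ('top','side'):
    c=cam(n); P=world(c)
    print(n,*bar(c,near=np.array([.56,-.02])))
    f=c['frame'].astype(int)
    g=(f[...,1]>f[...,0]*1.6)&(f[...,1]>f[...,2]*1.4)&(f[...,1]>70)&(P[...,2]>.105)&(P[...,2]<.14)
    Q=P[g]; print('btn',len(Q),np.median(Q,0),Q.min(0),Q.max(0))
    t=(abs(P[...,2]-.1)<.006)&(P[...,1]>.1)&(P[...,1]<.45)&(P[...,0]>.4)&(P[...,0]<.7)
    print('top',cv2.minAreaRect((P[t][:,:2]*1000).astype(np.float32)))
    # hole: dark blob/inside-deep points surrounded by top plane
    k=cv2.morphologyEx(t.astype(np.uint8),cv2.MORPH_CLOSE,np.ones((3,3)))
    cs,h=cv2.findContours(k,cv2.RETR_CCOMP,cv2.CHAIN_APPROX_NONE)
    for i,q in enumerate(cs):
        if h[0][i][3]>=0 and cv2.contourArea(q)>60:
            w=np.array([onplane(c,p[0],.1)[:2] for p in q]); print('hole',cv2.contourArea(q),cv2.minAreaRect((w*1000).astype(np.float32)))
    w=(P[...,2]>.066)&(P[...,2]<.074)&(np.hypot(P[...,0]-.56,P[...,1]+.02)<.09)
    print('stand',cv2.minAreaRect((P[w][:,:2]*1000).astype(np.float32)))
E
```

```text
top 160 ((563.51708984375, -23.880367279052734), (78.3486328125, 14.352231979370117), 26.30966567993164) [ 0.5641 -0.0242] -154.2174076837097 [0.1487 0.1531 0.1572]
btn 113 [0.513  0.3047 0.1205] [0.4989 0.2924 0.1056] [0.5308 0.3179 0.1284]
top ((557.1143798828125, 253.01629638671875), (141.116943359375, 199.64393615722656), 9.959321022033691)
hole 282.0 ((514.5175170898438, 306.1224365234375), (44.2293701171875, 45.98945999145508), 86.70227813720703)
hole 230.0 ((583.0498046875, 212.69422912597656), (40.129276275634766, 39.817726135253906), 86.10533905029297)
stand ((562.5072021484375, -22.916484832763672), (64.68254852294922, 63.96538543701172), 18.335708618164062)
side 351 ((563.35791015625, -25.572864532470703), (77.99248504638672, 13.487139701843262), 25.98221778869629) [ 0.5617 -0.0273] -153.76751375467575 [0.1503 0.1539 0.156 ]
btn 88 [0.5127 0.301  0.1213] [0.5    0.2907 0.1104] [0.5252 0.3132 0.1251]
top ((558.5802612304688, 250.76431274414062), (139.82901000976562, 201.34022521972656), 10.048944473266602)
hole 215.5 ((586.244873046875, 207.7675018310547), (37.203643798828125, 39.7178955078125), 89.51920318603516)
stand ((563.5613403320312, -25.634742736816406), (63.86894226074219, 65.4601821899414), 18.306041717529297)
```

Run:
```python
from h import *
np.set_printoptions(precision=4,suppress=True)
c=cam('wrist');print(np.array(c['mount']),c['fx'],c['cx'],c['cy'])
```

```text
[[-0.0001 -0.9498 -0.313   0.0804]
 [ 1.     -0.0001 -0.0001 -0.0007]
 [ 0.0001 -0.313   0.9498 -0.1187]
 [ 0.      0.      0.      1.    ]] 426.90678904119886 324.66987502068383 248.16995663997966
```

arm_command --steps '[{"linear":[22,36,6]},{"linear":[22,36,6]},{"linear":[22,36,6]},{"linear":[22,36,6]},{"linear":[22,36,6]},{"linear":[22,36,6]},{"linear":[22,36,6]},{"linear":[22,36,6]},{"linear":[22,36,6]},{"linear":[22,36,6]},{"linear":[22,36,6]},{"linear":[22,36,6]},{"linear":[22,36,0]},{"linear":[22,36,0]},{"linear":[22,36,0]},{"linear":[22,36,0]}]'

```text
$.steps[0]: bad value
```

arm_command --steps '[{"linear":[16,37,0],"rot":[0,0,0]},{"linear":[16,37,0],"rot":[0,0,0]},{"linear":[16,37,0],"rot":[0,0,0]},{"linear":[16,37,0],"rot":[0,0,0]},{"linear":[16,37,0],"rot":[0,0,0]},{"linear":[16,37,0],"rot":[0,0,0]},{"linear":[16,37,0],"rot":[0,0,0]},{"linear":[16,37,0],"rot":[0,0,0]},{"linear":[16,37,0],"rot":[0,0,0]},{"linear":[16,37,0],"rot":[0,0,0]},{"linear":[16,37,0],"rot":[0,0,0]},{"linear":[16,37,0],"rot":[0,0,0]},{"linear":[16,37,0],"rot":[0,0,0]},{"linear":[16,37,0],"rot":[0,0,0]},{"linear":[16,37,0],"rot":[0,0,0]},{"linear":[16,37,0],"rot":[0,0,0]},{"linear":[16,37,0],"rot":[0,0,0]},{"linear":[16,37,0],"rot":[0,0,0]},{"linear":[16,37,0],"rot":[0,0,0]},{"linear":[16,37,0],"rot":[0,0,0]}]'

```text
clock: 2.82
tool_pos: [0.493, 0.1416, 0.2564]
orientation: [[0.961, 0.277, 0.0], [0.277, -0.961, 0.0], [0.0, 0.0, -1.0]]
wrist_force: [1.1, -0.1, 1.0]
gripper_width: 0.086
grip_force: 0.0
```

arm_command --steps '[{"linear":[7,24,-13],"rot":[0,0,0]},{"linear":[7,24,-13],"rot":[0,0,0]},{"linear":[0,0,0],"rot":[0,0,0]},{"linear":[0,0,0],"rot":[0,0,0]}]'

```text
clock: 3.15
tool_pos: [0.5063, 0.1882, 0.2295]
orientation: [[0.961, 0.278, -0.001], [0.278, -0.961, -0.0], [-0.001, 0.0, -1.0]]
wrist_force: [-0.6, -0.9, -0.3]
gripper_width: 0.0857
grip_force: 0.0
```

```bash
cat > v.py <<'E'
from h import *
np.set_printoptions(precision=4,suppress=True)
c=cam('wrist'); P=world(c); print(c['t'])
# rectify to a top-down map at z=.043: 0.25mm/px, x up (world), y left
def rect(c,z,cx,cy,half,px):
    n=int(2*half/px); ii,jj=np.mgrid[:n,:n]; X=cx+half-ii*px; Y=cy+half-jj*px
    q=(np.stack([X,Y,np.full_like(X,z)],-1)-c['t'])@c['R']
    return cv2.remap(c['frame'],(c['fx']*q[...,0]/q[...,2]+c['cx']).astype(np.float32),(c['fy']*q[...,1]/q[...,2]+c['cy']).astype(np.float32),cv2.INTER_CUBIC)
a=rect(c,.1,.584,.211,.03,.00015); b=rect(c,.043,.584,.211,.02,.0001)
o=np.hstack([a,b]); o=np.clip(o.astype(float)*1.5,0,255).astype(np.uint8)
cv2.imwrite('pics/shaft.png',o[...,::-1]); save(c,'pics/w1.png')
for k in ('stem_top','shaft_mouth'):
    for r in search_frame('wrist',k)[:2]:
        u,v=map(int,r['point']); print(k,r['conf'],(u,v),P[v,u],onplane(c,r['point'],.043),onplane(c,r['point'],.1))
Q=P[(P[...,2]>.025)&(P[...,2]<.06)&(np.hypot(P[...,0]-.584,P[...,1]-.211)<.012)]
print(len(Q),Q.mean(0) if len(Q) else 0)
t=((P[...,2]<.09)&(np.hypot(P[...,0]-.584,P[...,1]-.211)<.03)).astype(np.uint8)
t=(abs(P[...,2]-.1)<.006)
cs,h=cv2.findContours(t.astype(np.uint8),cv2.RETR_CCOMP,cv2.CHAIN_APPROX_NONE)
for i,q in enumerate(cs):
    if h[0][i][3]>=0 and cv2.contourArea(q)>300:
        w=np.array([onplane(c,p[0],.1)[:2] for p in q]); print('hole',cv2.contourArea(q),cv2.minAreaRect((w*1000).astype(np.float32)))
E
python3 v.py
```

```text
[0.5835 0.2113 0.3481]
stem_top 0.91 (327, 99) [0.5888 0.2112 0.0417] [0.5884 0.2106 0.043 ] [0.5875 0.2108 0.1   ]
stem_top 0.67 (631, 240) [ 0.5585 -0.0156  0.0672] [ 0.5565 -0.0357  0.043 ] [0.5616 0.0104 0.1   ]
shaft_mouth 0.68 (247, 117) [0.5664 0.2511 0.101 ] [0.5619 0.2602 0.043 ] [0.5659 0.2511 0.1   ]
320 [0.5858 0.2115 0.0407]
hole 5161.0 ((509.6656494140625, 308.83026123046875), (46.108543395996094, 48.9681396484375), 43.82499694824219)
hole 4227.5 ((585.7621459960938, 211.40402221679688), (39.0866584777832, 39.465362548828125), 60.617881774902344)
```

View pics/shaft.png

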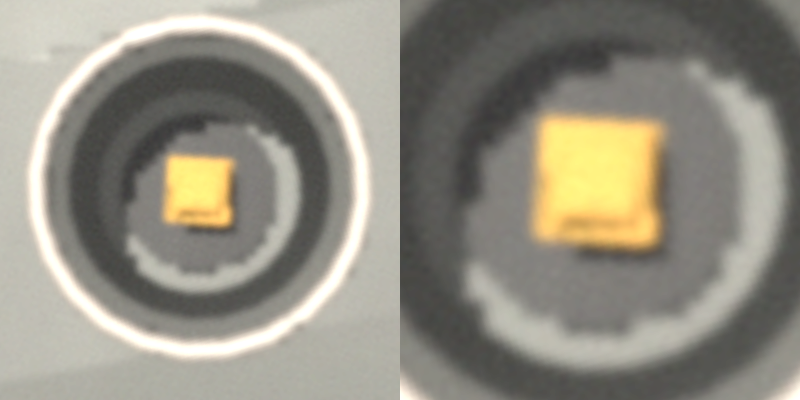

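View pics/w1.png

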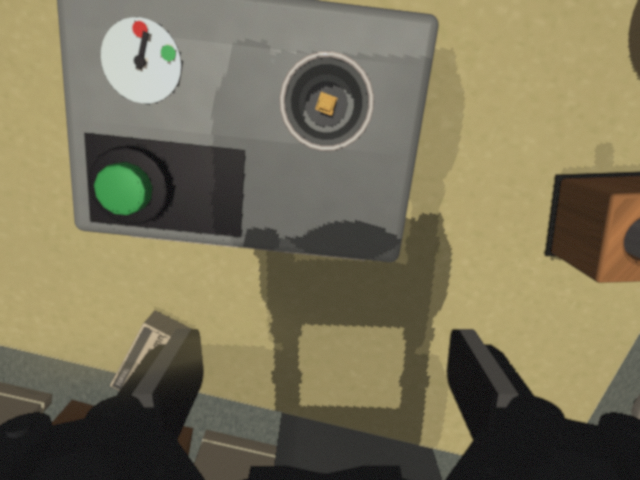

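Hole centre (200,187) left, stem centre (600,182) right: stem at about (0.5857, 0.2113), turned about -3°; the pointer is at the red dot. Now over the key, with a check from the wrist.

arm_command --steps '[{"linear":[9.5,-35.4,0],"rot":[0,0,0.029]},{"linear":[9.5,-35.4,0],"rot":[0,0,0.029]},{"linear":[9.5,-35.4,0],"rot":[0,0,0.029]},{"linear":[9.5,-35.4,0],"rot":[0,0,0.029]},{"linear":[9.5,-35.4,0],"rot":[0,0,0.029]},{"linear":[9.5,-35.4,0],"rot":[0,0,0.029]},{"linear":[0,0,0],"rot":[0,0,0]},{"linear":[0,0,0],"rot":[0,0,0]}]' --jaw 50

```text
clock: 3.97
tool_pos: [0.5637, -0.0278, 0.2308]
orientation: [[0.901, 0.434, 0.001], [0.434, -0.901, -0.0], [0.001, 0.001, -1.0]]
wrist_force: [-0.0, -0.1, 0.5]
gripper_width: 0.0499
grip_force: 0.0
```

Run:
```python
from h import *
np.set_printoptions(precision=4,suppress=True)
c=cam('wrist'); print(bar(c)); save(c,'pics/w2.png'); s=monitor.observe(); print(s['tool_pos'],s['orientation'])
P=world(c)
w=(P[...,2]>.066)&(P[...,2]<.074)&(np.hypot(P[...,0]-.563,P[...,1]+.024)<.09)
print('stand',cv2.minAreaRect((P[w][:,:2]*1000).astype(np.float32)))
```

```text
(1256, ((564.197265625, -24.242263793945312), (78.01781463623047, 12.902146339416504), 26.059707641601562), array([ 0.5859, -0.0195]), np.float64(-155.55688037185675), array([0.1538, 0.1558, 0.157 ]))
[ 0.5633 -0.0264  0.2307] [[ 0.9001  0.4357  0.0004]
 [ 0.4357 -0.9001  0.0001]
 [ 0.0004  0.0001 -1.    ]]
stand ((563.4706420898438, -25.089508056640625), (64.14724731445312, 64.07437896728516), 18.25960350036621)
```

arm_command --steps '[{"linear":[0,1.5,-13],"rot":[0,0,0]},{"linear":[0,0,-13],"rot":[0,0,0]},{"linear":[0,0,-13],"rot":[0,0,0]},{"linear":[0,0,-13],"rot":[0,0,0]},{"linear":[0,0,-13],"rot":[0,0,0]},{"linear":[0,0,-12],"rot":[0,0,0]},{"linear":[0,0,0],"rot":[0,0,0]},{"linear":[0,0,0],"rot":[0,0,0]}]'

```text
clock: 4.68
tool_pos: [0.5631, -0.0229, 0.1534]
orientation: [[0.899, 0.439, -0.001], [0.439, -0.899, 0.0], [-0.001, -0.001, -1.0]]
wrist_force: [-0.6, 0.6, 0.2]
gripper_width: 0.0498
grip_force: 0.0
```

arm_command --steps '[{"linear":[0,0,0],"rot":[0,0,0]},{"linear":[0,0,0],"rot":[0,0,0]},{"linear":[0,0,0],"rot":[0,0,0]},{"linear":[0,0,0],"rot":[0,0,0]},{"linear":[0,0,0],"rot":[0,0,0]},{"linear":[0,0,0],"rot":[0,0,0]},{"linear":[0,0,0],"rot":[0,0,0]},{"linear":[0,0,0],"rot":[0,0,0]}]' --jaw 5 --squeeze 80

```text
clock: 5.35
tool_pos: [0.5642, -0.0238, 0.1542]
orientation: [[0.899, 0.438, 0.002], [0.438, -0.899, -0.0], [0.002, 0.001, -1.0]]
wrist_force: [-0.0, -0.8, 6.2]
gripper_width: 0.0124
grip_force: 78.3
```

arm_command --steps '[{"linear":[0,0,5],"rot":[0,0,0]},{"linear":[0,0,10],"rot":[0,0,0]},{"linear":[0,0,15],"rot":[0,0,0]},{"linear":[0,0,15],"rot":[0,0,0]},{"linear":[0,0,20],"rot":[0,0,0]},{"linear":[0,0,20],"rot":[0,0,0]},{"linear":[0,0,20],"rot":[0,0,0]},{"linear":[0,0,20],"rot":[0,0,0]},{"linear":[0,0,0],"rot":[0,0,0]},{"linear":[0,0,0],"rot":[0,0,0]},{"linear":[0,0,0],"rot":[0,0,0]}]'

```text
clock: 6.27
tool_pos: [0.5632, -0.0235, 0.2781]
orientation: [[0.899, 0.438, -0.0], [0.438, -0.899, 0.0], [-0.0, -0.0, -1.0]]
wrist_force: [-0.0, -0.9, -1.8]
gripper_width: 0.0126
grip_force: 78.1
```

Run:
```python
from h import *
np.set_printoptions(precision=4,suppress=True)
s=monitor.observe(); print(s['clock'],s['tool_pos'],s['wrist_force'],s['gripper_width'])
for n in ('side','top','wrist'):
    c=cam(n); P=world(c); T=np.array(s['tool_pos'])
    if n=='side': save(c,'pics/s3.png')
    D=np.hypot(P[...,0]-T[0],P[...,1]-T[1])
    for z in (.15,.17,.19,.21,.22):
        m=(abs(P[...,2]-z)<.01)&(D<.03); Q=P[m]
        if len(Q)>5: print(n,z,len(Q),Q.mean(0)-T)
    print(bar(c,.2,.3,T[:2]))
```

```text
6.2667 [ 0.5632 -0.0235  0.2781] [-0.0167 -0.864  -1.8181] 0.012648496828335364
side 0.15 141 [-0.0016 -0.0079 -0.1278]
side 0.17 156 [-0.0013 -0.0082 -0.108 ]
side 0.19 156 [-0.001  -0.0081 -0.0879]
side 0.21 168 [-0.0011 -0.0079 -0.0679]
side 0.22 165 [-0.0011 -0.008  -0.0579]
(81, ((539.6029663085938, -34.73725128173828), (29.10158920288086, 11.44653034210205), 26.876771926879883), array([ 0.5334, -0.0387]), np.float64(-163.36967190480587), array([0.2748, 0.2777, 0.2792]))
top 0.15 34 [-0.0074  0.0086 -0.1285]
top 0.17 29 [-0.0068  0.0097 -0.1082]
top 0.19 27 [-0.0061  0.0105 -0.0875]
top 0.21 19 [-0.0035  0.0119 -0.0686]
top 0.22 16 [-0.0042  0.0116 -0.0593]
(4, ((594.0850830078125, -6.147640228271484), (2.459865093231201, 5.120179176330566), 48.93565368652344), array([ 0.593 , -0.0061]), np.float64(147.8798280068969), array([0.2746, 0.2789, 0.2825]))
wrist 0.15 334 [ 0.0083  0.0041 -0.1279]
wrist 0.17 424 [ 0.0083  0.0042 -0.1081]
wrist 0.19 74 [ 0.0096  0.0008 -0.0934]
wrist 0.21 20 [ 0.0109 -0.0035 -0.0648]
wrist 0.22 48 [ 0.01   -0.0007 -0.0555]
(1549, ((563.0601196289062, -23.34748077392578), (78.04861450195312, 11.120100021362305), 25.297378540039062), array([ 0.5399, -0.0295]), np.float64(-155.57657753323912), array([0.2766, 0.279 , 0.2801]))
```

View pics/s3.png

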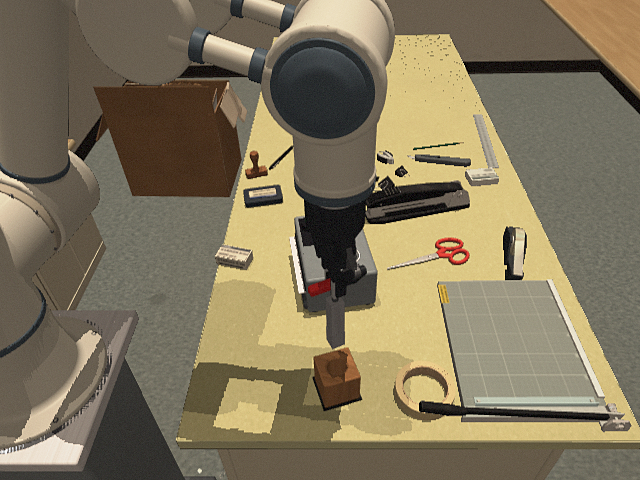

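The picture shows the key held upright at (337,318) above the empty stand (337,375). On to the shaft, turning to +87°.

arm_command --steps '[{"linear":[2.25,23.5,0],"rot":[0,0,0.1065]},{"linear":[2.25,23.5,0],"rot":[0,0,0.1065]},{"linear":[2.25,23.5,0],"rot":[0,0,0.1065]},{"linear":[2.25,23.5,0],"rot":[0,0,0.1065]},{"linear":[2.25,23.5,0],"rot":[0,0,0.1065]},{"linear":[2.25,23.5,0],"rot":[0,0,0.1065]},{"linear":[2.25,23.5,0],"rot":[0,0,0.1065]},{"linear":[2.25,23.5,0],"rot":[0,0,0.1065]},{"linear":[2.25,23.5,0],"rot":[0,0,0.1065]},{"linear":[2.25,23.5,0],"rot":[0,0,0.1065]},{"linear":[0,0,0],"rot":[0,0,0]},{"linear":[0,0,0],"rot":[0,0,0]},{"linear":[0,0,0],"rot":[0,0,0]}]'

```text
clock: 7.5
tool_pos: [0.5858, 0.211, 0.2776]
orientation: [[0.053, 0.999, -0.001], [0.999, -0.053, -0.001], [-0.001, -0.001, -1.0]]
wrist_force: [0.3, -0.4, -1.5]
gripper_width: 0.0127
grip_force: 78.1
```

Run:
```python
from h import *
np.set_printoptions(precision=4,suppress=True)
for i in range(3):
    s=monitor.observe(); c=cam('side'); print(s['tool_pos'],np.degrees(np.arctan2(s['orientation'][1][0],s['orientation'][0][0])),s['qpos'],s['moment'],s['wrist_force'])
P=world(c); T=np.array(s['tool_pos'])
D=np.hypot(P[...,0]-T[0],P[...,1]-T[1])
for z in (.15,.17,.19,.21):
    m=(abs(P[...,2]-z)<.01)&(D<.03); Q=P[m]
    if len(Q)>5: print(z,len(Q),Q.mean(0)-T,cv2.minAreaRect((Q[:,:2]*1000).astype(np.float32)))
c=cam('wrist'); P=world(c); save(c,'pics/w4.png')
t=(abs(P[...,2]-.1)<.006)
cs,h=cv2.findContours(t.astype(np.uint8),cv2.RETR_CCOMP,cv2.CHAIN_APPROX_NONE)
for i,q in enumerate(cs):
    if cv2.contourArea(q)>300:
        w=np.array([onplane(c,p[0],.1)[:2] for p in q]); print('c',cv2.contourArea(q),cv2.minAreaRect((w*1000).astype(np.float32)))
```

```text
[0.5858 0.211  0.2776] 86.93490996050868 [ 0.2499  0.4723  1.322  -0.0003  1.3486  0.3035] [-0.0482  0.0068 -0.0132] [ 0.3053 -0.3981 -1.5417]
[0.5859 0.2107 0.2778] 86.91002095417439 [ 0.2494  0.4719  1.322  -0.0002  1.3487  0.3034] [ 0.0098 -0.078  -0.0105] [-0.2678  0.3802 -1.4189]
[0.586  0.2105 0.278 ] 86.90224009811043 [ 0.2491  0.4717  1.3219 -0.0002  1.3487  0.3032] [-0.0124 -0.0297 -0.0537] [-0.0865 -0.2769 -1.7231]
0.15 89 [ 0.0001 -0.0105 -0.1283] ((586.6636352539062, 199.8068084716797), (21.72802734375, 7.617341041564941), 5.171637058258057)
0.17 97 [ 0.0001 -0.0105 -0.1085] ((586.22265625, 199.4689483642578), (6.458957195281982, 20.843603134155273), 87.86577606201172)
0.19 102 [-0.0002 -0.0107 -0.0879] ((586.052978515625, 199.3612518310547), (20.552860260009766, 6.390305042266846), 0.5949345827102661)
0.21 97 [-0.0002 -0.0109 -0.068 ] ((585.632080078125, 199.43475341796875), (6.1394195556640625, 20.305463790893555), 85.40035247802734)
c 53420.0 ((558.6927490234375, 252.4234619140625), (138.1349334716797, 197.53036499023438), 9.986991882324219)
c 4206.0 ((509.8957214355469, 305.3941650390625), (45.39849090576172, 47.41936492919922), 86.89778900146484)
```

View pics/w4.png

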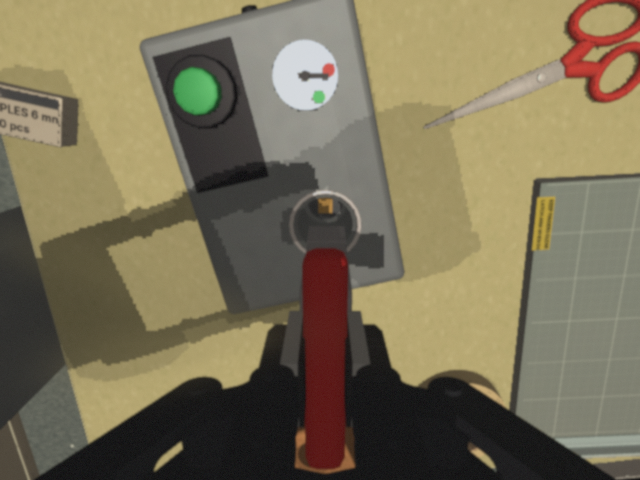

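The key (column 325) is lined up with the stem (325,206) and the mouth. Lowering to just above the stem.

arm_command --steps '[{"linear":[0,0.5,-14],"rot":[0,0,0]},{"linear":[0,0,-14],"rot":[0,0,0]},{"linear":[0,0,-10],"rot":[0,0,0]},{"linear":[0,0,-8],"rot":[0,0,0]},{"linear":[0,0,-8],"rot":[0,0,0]},{"linear":[0,0,-8],"rot":[0,0,0]},{"linear":[0,0,-8],"rot":[0,0,0]},{"linear":[0,0,-8],"rot":[0,0,0]},{"linear":[0,0,-8],"rot":[0,0,0]},{"linear":[0,0,-2],"rot":[0,0,0]},{"linear":[0,0,0],"rot":[0,0,0]},{"linear":[0,0,0],"rot":[0,0,0]}]'

```text
clock: 8.7
tool_pos: [0.5862, 0.2119, 0.1904]
orientation: [[0.052, 0.999, 0.0], [0.999, -0.052, 0.0], [0.0, 0.0, -1.0]]
wrist_force: [-0.2, -0.4, -0.6]
gripper_width: 0.0127
grip_force: 78.1
```

arm_command --steps '[{"linear":[0,0,-3],"rot":[0,0,0]},{"linear":[0,0,-3],"rot":[0,0,0]},{"linear":[0,0,-3],"rot":[0,0,0]},{"linear":[0,0,-2],"rot":[0,0,0]},{"linear":[0,0,-1],"rot":[0,0,0]},{"linear":[0,0,0],"rot":[0,0,0]}]'

```text
clock: 9.2
tool_pos: [0.586, 0.2119, 0.178]
orientation: [[0.052, 0.999, -0.0], [0.999, -0.052, -0.0], [-0.0, -0.0, -1.0]]
wrist_force: [-0.9, -0.3, -2.6]
gripper_width: 0.0123
grip_force: 78.1
```

arm_command --steps '[{"linear":[0,0,-3],"rot":[0,0,0]},{"linear":[0,0,-2],"rot":[0,0,0]},{"linear":[0,0,-2],"rot":[0,0,0]},{"linear":[0,0,0],"rot":[0,0,0]}]'

```text
clock: 9.53
tool_pos: [0.5859, 0.2118, 0.1708]
orientation: [[0.052, 0.999, -0.001], [0.999, -0.052, -0.0], [-0.0, -0.001, -1.0]]
wrist_force: [0.3, -0.1, -1.1]
gripper_width: 0.0129
grip_force: 78.1
```

arm_command --steps '[{"linear":[0,0,-2],"rot":[0,0,0]},{"linear":[0,0,-2],"rot":[0,0,0]},{"linear":[0,0,-2],"rot":[0,0,0]},{"linear":[0,0,-1.5],"rot":[0,0,0]},{"linear":[0,0,0],"rot":[0,0,0]}]'

```text
clock: 9.95
tool_pos: [0.5859, 0.2119, 0.1634]
orientation: [[0.052, 0.999, -0.001], [0.999, -0.052, -0.0], [-0.0, -0.001, -1.0]]
wrist_force: [0.4, -0.5, -2.2]
gripper_width: 0.0124
grip_force: 78.1
```

Engaged with no side load. Turning clockwise.

arm_command --steps '[{"linear":[0,0,0],"rot":[0,0,-0.06]},{"linear":[0,0,0],"rot":[0,0,-0.06]},{"linear":[0,0,0],"rot":[0,0,-0.06]},{"linear":[0,0,0],"rot":[0,0,-0.06]},{"linear":[0,0,0],"rot":[0,0,-0.06]},{"linear":[0,0,0],"rot":[0,0,-0.06]},{"linear":[0,0,0],"rot":[0,0,-0.06]},{"linear":[0,0,0],"rot":[0,0,-0.06]},{"linear":[0,0,0],"rot":[0,0,-0.06]},{"linear":[0,0,0],"rot":[0,0,-0.06]},{"linear":[0,0,0],"rot":[0,0,-0.06]},{"linear":[0,0,0],"rot":[0,0,-0.06]},{"linear":[0,0,0],"rot":[0,0,-0.06]},{"linear":[0,0,0],"rot":[0,0,-0.06]},{"linear":[0,0,0],"rot":[0,0,-0.06]},{"linear":[0,0,0],"rot":[0,0,0]},{"linear":[0,0,0],"rot":[0,0,0]}]'

```text
clock: 11.37
tool_pos: [0.5862, 0.2119, 0.1638]
orientation: [[0.813, 0.582, 0.0], [0.582, -0.813, 0.0], [0.0, 0.0, -1.0]]
wrist_force: [1.4, 0.8, -2.0]
gripper_width: 0.0128
grip_force: 78.0
```

```bash
cat > st.py <<'E'
from h import *
np.set_printoptions(precision=3,suppress=True)
s=monitor.observe(); print(s['clock'],s['tool_pos'],np.arctan2(s['orientation'][1][0],s['orientation'][0][0]),s['moment'],s['wrist_force'],s['qpos'])
E
python3 st.py
python3 - <<'E'
from h import *
c=cam('wrist'); save(c,'pics/w5.png')
E
```

```text
11.3667 [0.586 0.212 0.164] 0.6206953080524225 [ 0.108 -0.201  0.023] [ 1.443  0.777 -2.034] [0.251 0.588 1.453 0.    1.101 1.201]
```

View pics/w5.png

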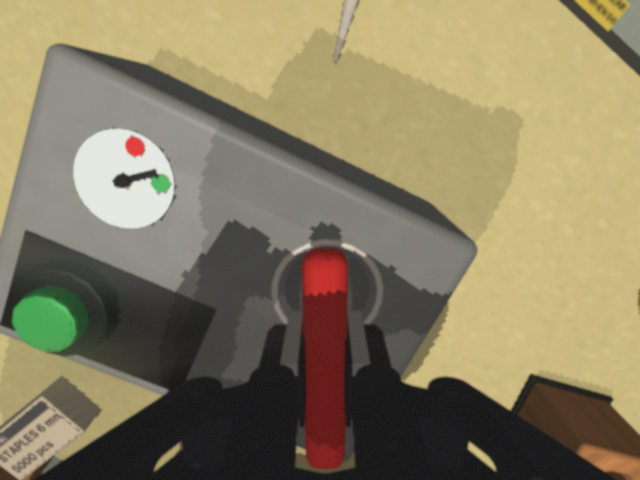

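The pointer (140,178) is close to the green dot (162,183). Turning on to the stop.

arm_command --steps '[{"linear":[0,0,0],"rot":[0,0,-0.05]},{"linear":[0,0,0],"rot":[0,0,-0.05]},{"linear":[0,0,0],"rot":[0,0,-0.04]},{"linear":[0,0,0],"rot":[0,0,-0.04]},{"linear":[0,0,0],"rot":[0,0,0]},{"linear":[0,0,0],"rot":[0,0,0]}]'

```text
clock: 11.92
tool_pos: [0.5862, 0.2119, 0.1638]
orientation: [[0.904, 0.427, 0.0], [0.427, -0.904, 0.0], [0.0, 0.0, -1.0]]
wrist_force: [1.9, 0.1, -2.6]
gripper_width: 0.0127
grip_force: 77.9
```

```bash
python3 st.py
```

```text
11.9167 [0.586 0.212 0.164] 0.4412967826488794 [ 0.076 -0.338  0.105] [ 1.92   0.053 -2.571] [ 0.251  0.588  1.453 -0.     1.101  1.381]
```

arm_command --steps '[{"linear":[0,0,0],"rot":[0,0,-0.03]},{"linear":[0,0,0],"rot":[0,0,-0.03]},{"linear":[0,0,0],"rot":[0,0,-0.03]},{"linear":[0,0,0],"rot":[0,0,0]},{"linear":[0,0,0],"rot":[0,0,0]}]'

```text
clock: 12.33
tool_pos: [0.5862, 0.2119, 0.1638]
orientation: [[0.939, 0.344, 0.0], [0.344, -0.939, -0.0], [0.0, 0.0, -1.0]]
wrist_force: [2.1, -0.2, -3.0]
gripper_width: 0.0127
grip_force: 77.9
```

```bash
python3 st.py
python3 - <<'E'
from h import *
c=cam('wrist'); cv2.imwrite('pics/w6.png',cv2.resize(c['frame'][60:300,0:320,::-1],(640,480)))
E
```

```text
12.3333 [0.586 0.212 0.164] 0.3512204213017957 [ 0.058 -0.37   0.101] [ 2.096 -0.167 -3.027] [ 0.251  0.588  1.453 -0.     1.101  1.471]
```

View pics/w6.png

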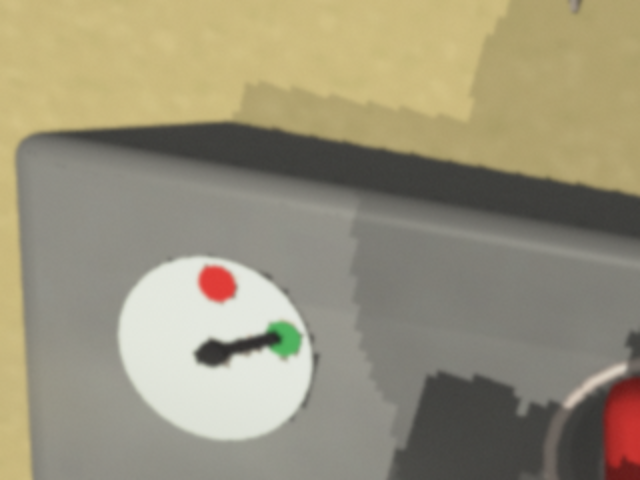

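The pointer tip (275,338) now lies on the green dot (285,340); the moment hasn't risen yet, so a little further.

arm_command --steps '[{"linear":[0,0,0],"rot":[0,0,-0.03]},{"linear":[0,0,0],"rot":[0,0,-0.03]},{"linear":[0,0,0],"rot":[0,0,0]},{"linear":[0,0,0],"rot":[0,0,0]}]'

```text
clock: 12.72
tool_pos: [0.5862, 0.2119, 0.1638]
orientation: [[0.958, 0.287, 0.0], [0.287, -0.958, -0.0], [0.0, 0.0, -1.0]]
wrist_force: [1.4, -0.6, -3.4]
gripper_width: 0.0123
grip_force: 77.9
```

```bash
python3 st.py
```

```text
12.7167 [0.586 0.212 0.164] 0.29081236657430204 [ 0.036 -0.472  0.123] [ 1.402 -0.568 -3.382] [ 0.251  0.588  1.453 -0.     1.101  1.531]
```

arm_command --steps '[{"linear":[0,0,0],"rot":[0,0,-0.03]},{"linear":[0,0,0],"rot":[0,0,-0.03]},{"linear":[0,0,0],"rot":[0,0,0]},{"linear":[0,0,0],"rot":[0,0,0]}]'

```text
clock: 13.05
tool_pos: [0.5861, 0.2119, 0.1638]
orientation: [[0.973, 0.229, 0.0], [0.229, -0.973, -0.0], [0.0, 0.0, -1.0]]
wrist_force: [1.5, 0.4, -3.3]
gripper_width: 0.0128
grip_force: 78.0
```

```bash
python3 st.py
```

```text
13.05 [0.586 0.212 0.164] 0.23102736582517946 [ 0.022 -0.479  0.272] [ 1.471  0.427 -3.263] [ 0.251  0.588  1.453 -0.     1.101  1.591]
```

The moment jumped to 0.27 N m: at the stop. Backing off within the play, then lifting out.

arm_command --steps '[{"linear":[0,0,0],"rot":[0,0,0.05]},{"linear":[0,0,0],"rot":[0,0,0.05]},{"linear":[0,0,0],"rot":[0,0,0.05]},{"linear":[0,0,0],"rot":[0,0,0.02]},{"linear":[0,0,0],"rot":[0,0,0]},{"linear":[0,0,3],"rot":[0,0,0]},{"linear":[0,0,5],"rot":[0,0,0]},{"linear":[0,0,8],"rot":[0,0,0]},{"linear":[0,0,10],"rot":[0,0,0]},{"linear":[0,0,12],"rot":[0,0,0]},{"linear":[0,0,15],"rot":[0,0,0]},{"linear":[0,0,15],"rot":[0,0,0]},{"linear":[0,0,15],"rot":[0,0,0]},{"linear":[0,0,15],"rot":[0,0,0]},{"linear":[0,0,15],"rot":[0,0,0]},{"linear":[0,0,0],"rot":[0,0,0]},{"linear":[0,0,0],"rot":[0,0,0]}]'

```text
clock: 14.47
tool_pos: [0.5863, 0.212, 0.2779]
orientation: [[0.922, 0.388, 0.002], [0.388, -0.922, 0.0], [0.002, 0.0, -1.0]]
wrist_force: [0.6, 0.6, -0.5]
gripper_width: 0.0122
grip_force: 78.2
```

```bash
python3 st.py
python3 - <<'E'
from h import *
np.set_printoptions(precision=4,suppress=True)
s=monitor.observe(); T=np.array(s['tool_pos'])
c=cam('wrist'); print(bar(c,.2,.3,T[:2])); a=c['frame']
c=cam('side'); P=world(c)
D=np.hypot(P[...,0]-T[0],P[...,1]-T[1])
for z in (.15,.17,.19,.21):
    Q=P[(abs(P[...,2]-z)<.01)&(D<.03)]
    if len(Q)>5: print(z,len(Q),Q.mean(0)-T)
cv2.imwrite('pics/m7.png',np.hstack([cv2.resize(a,(400,300)),cv2.resize(c['frame'][140:380,180:500],(400,300))])[...,::-1])
E
```

```text
14.4667 [0.586 0.212 0.278] 0.398626227476713 [-0.069  0.028  0.017] [ 0.573  0.586 -0.523] [0.251 0.472 1.322 0.    1.346 1.423]
(2093, ((586.5346069335938, 212.25453186035156), (77.0715103149414, 12.980375289916992), 23.920757293701172), array([0.615 , 0.2239]), np.float64(-157.21076094690017), array([0.2771, 0.2794, 0.2805]))
0.15 123 [-0.0017 -0.0078 -0.1278]
0.17 119 [-0.0021 -0.0082 -0.1081]
0.19 118 [-0.0015 -0.0084 -0.0878]
0.21 127 [-0.0016 -0.0085 -0.0678]
```

View pics/m7.png

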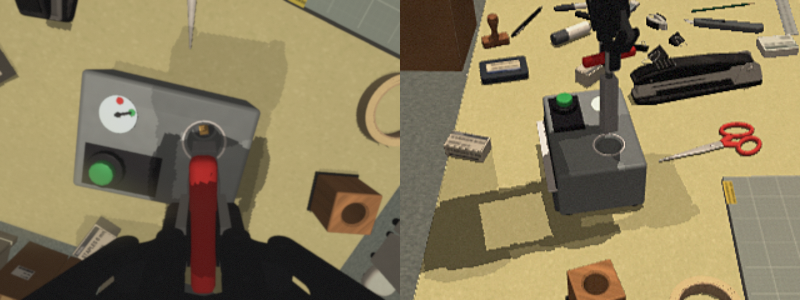

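The pointer (125,113) sits at the green dot, the key is upright and clear. Measuring the stand's hole before going back.

```bash
cat > stand.py <<'E'
from h import *
np.set_printoptions(precision=4,suppress=True)
for n in ('wrist','side','top'):
    c=cam(n); P=world(c)
    t=(abs(P[...,2]-.07)<.004)&(np.hypot(P[...,0]-.563,P[...,1]+.024)<.06)
    if t.sum()<20: continue
    print(n,'stand',cv2.minAreaRect((P[t][:,:2]*1000).astype(np.float32)))
    cs,h=cv2.findContours(t.astype(np.uint8),cv2.RETR_CCOMP,cv2.CHAIN_APPROX_NONE)
    for i,q in enumerate(cs):
        if h[0][i][3]>=0 and cv2.contourArea(q)>50:
            w=np.array([onplane(c,p[0],.07)[:2] for p in q]); print('hole',cv2.contourArea(q),cv2.minEnclosingCircle((w*1000).astype(np.float32)),cv2.minAreaRect((w*1000).astype(np.float32))[1])
E
python3 stand.py
```

```text
wrist stand ((563.3572998046875, -24.067230224609375), (64.71138763427734, 65.08487701416016), 18.537893295288086)
hole 1025.5 ((563.959716796875, -23.056438446044922), 17.42764663696289) (32.574859619140625, 34.40025329589844)
side stand ((563.61865234375, -25.192211151123047), (64.18952941894531, 64.73387145996094), 18.121749877929688)
hole 299.0 ((563.896484375, -25.83473014831543), 19.35586929321289) (35.4758186340332, 36.963687896728516)
top stand ((583.5653686523438, -44.81364059448242), (38.215240478515625, 9.910913467407227), 20.650693893432617)
```

arm_command --steps '[{"linear":[-2.3,-23.6,0],"rot":[0,0,0]},{"linear":[-2.3,-23.6,0],"rot":[0,0,0]},{"linear":[-2.3,-23.6,0],"rot":[0,0,0]},{"linear":[-2.3,-23.6,0],"rot":[0,0,0]},{"linear":[-2.3,-23.6,0],"rot":[0,0,0]},{"linear":[-2.3,-23.6,0],"rot":[0,0,0]},{"linear":[-2.3,-23.6,0],"rot":[0,0,0]},{"linear":[-2.3,-23.6,0],"rot":[0,0,0]},{"linear":[-2.3,-23.6,0],"rot":[0,0,0]},{"linear":[-2.3,-23.6,0],"rot":[0,0,0]},{"linear":[0,0,0],"rot":[0,0,0]},{"linear":[0,0,0],"rot":[0,0,0]},{"linear":[0,0,0],"rot":[0,0,0]}]'

```text
clock: 15.8
tool_pos: [0.563, -0.0238, 0.2764]
orientation: [[0.922, 0.388, -0.001], [0.388, -0.922, 0.0], [-0.0, -0.001, -1.0]]
wrist_force: [-0.3, 0.4, -1.5]
gripper_width: 0.0127
grip_force: 78.4
```

```bash
python3 stand.py
python3 - <<'E'
from h import *
s=monitor.observe(); T=np.array(s['tool_pos']); print(T,s['clock'])
for n in ('side','wrist'):
    c=cam(n); P=world(c)
    D=np.hypot(P[...,0]-T[0],P[...,1]-T[1])
    for z in (.15,.17,.19):
        Q=P[(abs(P[...,2]-z)<.01)&(D<.03)]
        if len(Q)>5: print(n,z,len(Q),Q.mean(0)-T,cv2.minAreaRect((Q[:,:2]*1000).astype(np.float32)))
save(c,'pics/w8.png')
E
```

```text
wrist stand ((563.3524169921875, -25.054515838623047), (64.28617858886719, 63.975311279296875), 18.16486358642578)
side stand ((563.3281860351562, -25.298046112060547), (63.97012710571289, 64.87212371826172), 18.318668365478516)
hole 309.5 ((563.8564453125, -26.08743667602539), 19.474058151245117) (36.40815353393555, 36.19704055786133)
top stand ((563.6433715820312, -16.377349853515625), (58.004276275634766, 51.55963134765625), 19.143644332885742)
[ 0.56311913 -0.02326699  0.27662241] 15.95
side 0.15 143 [-0.00134001 -0.00795032 -0.12648545] ((558.4920043945312, -29.50174331665039), (16.623746871948242, 31.556814193725586), 66.41486358642578)
side 0.17 147 [-0.00122765 -0.00857767 -0.10663834] ((559.1256713867188, -30.671178817749023), (15.814950942993164, 30.78946304321289), 68.35582733154297)
side 0.19 146 [-0.00202479 -0.00818002 -0.08654071] ((558.2681274414062, -30.249052047729492), (14.866056442260742, 28.483776092529297), 66.72813415527344)
wrist 0.15 343 [ 0.00888931  0.00353212 -0.12629897] ((571.9773559570312, -19.703105926513672), (1.0640047788619995, 22.12092399597168), 22.62691879272461)
wrist 0.17 419 [ 0.00874668  0.0036746  -0.10669547] ((571.4876708984375, -19.69153594970703), (2.39340877532959, 21.84027099609375), 23.295618057250977)
wrist 0.19 64 [ 0.010077   -0.00026928 -0.09171547] ((571.1571655273438, -19.719837188720703), (2.522033214569092, 21.895647048950195), 22.780187606811523)
```

View pics/w8.png

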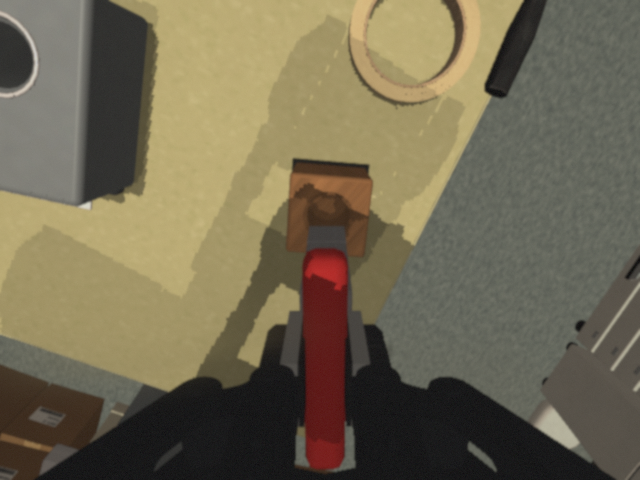

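The key (325,240) is centred over the stand's hole (328,207). Lowering, slowly at the mouth.

arm_command --steps '[{"linear":[0,0,-12],"rot":[0,0,0]},{"linear":[0,0,-14],"rot":[0,0,0]},{"linear":[0,0,-14],"rot":[0,0,0]},{"linear":[0,0,-12],"rot":[0,0,0]},{"linear":[0,0,-6],"rot":[0,0,0]},{"linear":[0,0,-4],"rot":[0,0,0]},{"linear":[0,0,-4],"rot":[0,0,0]},{"linear":[0,0,-3],"rot":[0,0,0]},{"linear":[0,0,0],"rot":[0,0,0]}]'

```text
clock: 16.8
tool_pos: [0.5631, -0.024, 0.2076]
orientation: [[0.922, 0.388, -0.0], [0.388, -0.922, 0.0], [-0.0, -0.0, -1.0]]
wrist_force: [-1.1, 0.8, -1.5]
gripper_width: 0.0127
grip_force: 78.4
```

arm_command --steps '[{"linear":[0,0,-2],"rot":[0,0,0]},{"linear":[0,0,-2],"rot":[0,0,0]},{"linear":[0,0,-2],"rot":[0,0,0]},{"linear":[0,0,0],"rot":[0,0,0]}]'

```text
clock: 17.13
tool_pos: [0.563, -0.0241, 0.2015]
orientation: [[0.922, 0.388, -0.0], [0.388, -0.922, 0.0], [-0.0, -0.0, -1.0]]
wrist_force: [0.1, 0.1, -1.8]
gripper_width: 0.0127
grip_force: 78.4
```

arm_command --steps '[{"linear":[0,0,-4],"rot":[0,0,0]},{"linear":[0,0,-5],"rot":[0,0,0]},{"linear":[0,0,-6],"rot":[0,0,0]},{"linear":[0,0,-6],"rot":[0,0,0]},{"linear":[0,0,-6],"rot":[0,0,0]},{"linear":[0,0,-6],"rot":[0,0,0]},{"linear":[0,0,-5],"rot":[0,0,0]},{"linear":[0,0,-4],"rot":[0,0,0]},{"linear":[0,0,0],"rot":[0,0,0]}]'

```text
clock: 17.88
tool_pos: [0.5628, -0.0241, 0.1589]
orientation: [[0.922, 0.388, -0.001], [0.388, -0.922, 0.0], [-0.001, -0.001, -1.0]]
wrist_force: [0.5, 0.1, -1.8]
gripper_width: 0.0125
grip_force: 78.3
```

arm_command --steps '[{"linear":[0,0,-1.5],"rot":[0,0,0]},{"linear":[0,0,-1],"rot":[0,0,0]},{"linear":[0,0,-0.7],"rot":[0,0,0]},{"linear":[0,0,0],"rot":[0,0,0]}]'

```text
clock: 18.22
tool_pos: [0.5631, -0.0241, 0.1566]
orientation: [[0.922, 0.388, 0.0], [0.388, -0.922, -0.0], [0.0, 0.0, -1.0]]
wrist_force: [-0.5, 0.1, -1.9]
gripper_width: 0.0128
grip_force: 78.3
```

arm_command --steps '[{"linear":[0,0,-0.8],"rot":[0,0,0]},{"linear":[0,0,-0.7],"rot":[0,0,0]},{"linear":[0,0,-0.5],"rot":[0,0,0]},{"linear":[0,0,0],"rot":[0,0,0]},{"linear":[0,0,0],"rot":[0,0,0]}]'

```text
clock: 18.63
tool_pos: [0.5631, -0.0241, 0.1546]
orientation: [[0.922, 0.388, -0.0], [0.388, -0.922, -0.0], [-0.0, 0.0, -1.0]]
wrist_force: [-0.6, -0.9, -1.2]
gripper_width: 0.0126
grip_force: 78.3
```

arm_command --steps '[{"linear":[0,0,-0.5],"rot":[0,0,0]},{"linear":[0,0,-0.5],"rot":[0,0,0]},{"linear":[0,0,0],"rot":[0,0,0]}]'

```text
clock: 18.88
tool_pos: [0.5637, -0.0242, 0.1542]
orientation: [[0.922, 0.388, 0.001], [0.388, -0.922, -0.0], [0.001, 0.001, -1.0]]
wrist_force: [-1.5, -0.2, 6.9]
gripper_width: 0.0122
grip_force: 79.7
```

Resting on the floor of the hole (+7 N). Opening gently, then rising straight up.

arm_command --steps '[{"linear":[0,0,0],"rot":[0,0,0]},{"linear":[0,0,0],"rot":[0,0,0]},{"linear":[0,0,0],"rot":[0,0,0]},{"linear":[0,0,0],"rot":[0,0,0]},{"linear":[0,0,0],"rot":[0,0,0]},{"linear":[0,0,0],"rot":[0,0,0]}]' --jaw 45

```text
clock: 19.38
tool_pos: [0.5631, -0.0241, 0.1535]
orientation: [[0.922, 0.388, -0.0], [0.388, -0.922, -0.0], [-0.0, -0.0, -1.0]]
wrist_force: [0.6, -0.3, -0.0]
gripper_width: 0.0452
grip_force: 0.0
```

arm_command --steps '[{"linear":[0,0,8],"rot":[0,0,0]},{"linear":[0,0,14],"rot":[0,0,0]},{"linear":[0,0,20],"rot":[0,0,0]},{"linear":[0,0,20],"rot":[0,0,0]},{"linear":[0,0,20],"rot":[0,0,0]},{"linear":[0,0,0],"rot":[0,0,0]},{"linear":[0,0,0],"rot":[0,0,0]}]'

```text
clock: 19.97
tool_pos: [0.5636, -0.0242, 0.237]
orientation: [[0.922, 0.388, 0.002], [0.388, -0.922, -0.0], [0.002, 0.001, -1.0]]
wrist_force: [-0.2, -0.4, -0.2]
gripper_width: 0.045
grip_force: 0.0
```

```bash
python3 st.py
python3 - <<'E'
from h import *
np.set_printoptions(precision=4,suppress=True)
for n in ('wrist','side'):
    c=cam(n); print(bar(c,near=np.array([.563,-.024])))
save(c,'pics/s9.png')
E
```

```text
19.9667 [ 0.564 -0.024  0.237] 0.39877946029323286 [-0.02   0.028  0.03 ] [-0.193 -0.38  -0.174] [-0.149  0.427  1.525  0.     1.187  1.023]
(1546, ((564.0618896484375, -25.191974639892578), (77.72705841064453, 13.18952751159668), 22.589080810546875), array([ 0.5863, -0.0187]), np.float64(-157.9620000749122), array([0.1539, 0.1559, 0.157 ]))
(187, ((562.6024169921875, -26.06337547302246), (78.33518981933594, 12.114441871643066), 23.014629364013672), array([ 0.5461, -0.0322]), np.float64(-158.12726509789104), array([0.1481, 0.1537, 0.1557]))
```

arm_command --steps '[{"linear":[-14,33,0],"rot":[0,0,0]},{"linear":[-14,33,0],"rot":[0,0,0]},{"linear":[-14,33,0],"rot":[0,0,0]},{"linear":[-14,33,0],"rot":[0,0,0]},{"linear":[-14,33,0],"rot":[0,0,0]},{"linear":[-14,33,0],"rot":[0,0,0]},{"linear":[-14,33,0],"rot":[0,0,0]},{"linear":[-14,33,0],"rot":[0,0,0]},{"linear":[-14,33,0],"rot":[0,0,0]},{"linear":[0,0,0],"rot":[0,0,0]},{"linear":[0,0,0],"rot":[0,0,0]}]' --jaw 0

```text
clock: 20.98
tool_pos: [0.4359, 0.2742, 0.2348]
orientation: [[0.92, 0.391, -0.001], [0.391, -0.92, -0.001], [-0.002, 0.0, -1.0]]
wrist_force: [0.1, -0.1, -0.4]
gripper_width: -0.0003
grip_force: 0.0
```

```bash
python3 st.py
python3 - <<'E'
from h import *
np.set_printoptions(precision=4,suppress=True)
c=cam('wrist'); P=world(c); f=c['frame'].astype(int)
g=(f[...,1]>f[...,0]*1.6)&(f[...,1]>f[...,2]*1.4)&(f[...,1]>60)&(np.hypot(P[...,0]-.513,P[...,1]-.304)<.03)
Q=P[g]; zt=np.percentile(Q[:,2],[5,50,95]); print(len(Q),zt)
Q=Q[Q[:,2]>zt[1]-.004]; print(cv2.minEnclosingCircle((Q[:,:2]*1000).astype(np.float32)),Q.mean(0))
m=(np.hypot(P[...,0]-.513,P[...,1]-.304)<.03)&~g; print('around',np.percentile(P[m][:,2],[5,50,95]))
for r in search_frame('wrist','test_button_top'): print(r,onplane(c,r['point'],.125))
save(c,'pics/w10.png')
E
```

```text
20.9833 [0.436 0.274 0.235] 0.4019944456449043 [-0.003  0.002  0.009] [ 0.063 -0.109 -0.403] [0.445 0.365 1.641 0.    1.137 1.614]
2298 [0.1213 0.123  0.1242]
((512.7796020507812, 304.7245178222656), 13.727302551269531) [0.5127 0.305  0.123 ]
around [0.1008 0.1026 0.114 ]
{'point': [327.5, 105.3], 'conf': 0.88} [0.511  0.3053 0.125 ]
```

View pics/w10.png

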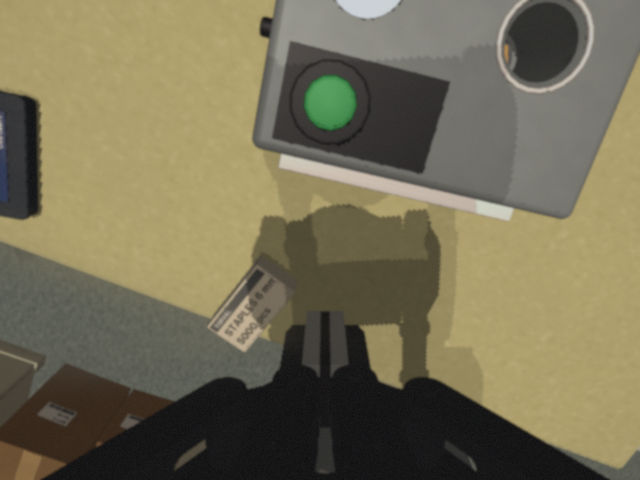

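The button (330,102) is clear; centre (0.5128, 0.3045), top about 0.1235. Moving over it.

arm_command --steps '[{"linear":[25.5,10,-8],"rot":[0,0,0]},{"linear":[25.5,10,-10],"rot":[0,0,0]},{"linear":[25.5,10,-15],"rot":[0,0,0]},{"linear":[0,0,-20],"rot":[0,0,0]},{"linear":[0,0,-15],"rot":[0,0,0]},{"linear":[0,0,-10],"rot":[0,0,0]},{"linear":[0,0,0],"rot":[0,0,0]},{"linear":[0,0,0],"rot":[0,0,0]}]'

```text
clock: 21.75
tool_pos: [0.5137, 0.3021, 0.1575]
orientation: [[0.922, 0.387, -0.001], [0.387, -0.922, -0.0], [-0.001, 0.0, -1.0]]
wrist_force: [0.6, 0.2, 0.3]
gripper_width: -0.0
grip_force: 0.0
```

arm_command --steps '[{"linear":[0,0,-2],"rot":[0,0,0]},{"linear":[0,0,-2],"rot":[0,0,0]},{"linear":[0,0,-2],"rot":[0,0,0]},{"linear":[0,0,-1],"rot":[0,0,0]},{"linear":[0,0,0],"rot":[0,0,0]}]'

```text
clock: 22.17
tool_pos: [0.5135, 0.3029, 0.1506]
orientation: [[0.921, 0.388, 0.0], [0.388, -0.921, 0.0], [0.0, 0.0, -1.0]]
wrist_force: [0.7, -0.1, 0.9]
gripper_width: 0.0002
grip_force: 0.0
```

arm_command --steps '[{"linear":[0,1,-1.5],"rot":[0,0,0]},{"linear":[0,0,-1.5],"rot":[0,0,0]},{"linear":[0,0,-1.5],"rot":[0,0,0]},{"linear":[0,0,-1.5],"rot":[0,0,0]},{"linear":[0,0,0],"rot":[0,0,0]},{"linear":[0,0,0],"rot":[0,0,0]}]'

```text
clock: 22.67
tool_pos: [0.5137, 0.3041, 0.1446]
orientation: [[0.922, 0.388, 0.0], [0.388, -0.922, 0.0], [0.0, -0.0, -1.0]]
wrist_force: [0.1, 1.5, 3.4]
gripper_width: 0.0
grip_force: 1.4
```

arm_command --steps '[{"linear":[0,0,-1],"rot":[0,0,0]},{"linear":[0,0,-1],"rot":[0,0,0]},{"linear":[0,0,0],"rot":[0,0,0]},{"linear":[0,0,0],"rot":[0,0,0]}]'

```text
clock: 23.0
tool_pos: [0.5136, 0.304, 0.1426]
orientation: [[0.922, 0.388, 0.0], [0.388, -0.922, 0.0], [0.0, -0.0, -1.0]]
wrist_force: [-0.8, 2.8, 4.6]
gripper_width: -0.0
grip_force: 1.9
```

Still on the spring; on to the hard stop.

arm_command --steps '[{"linear":[0,0,-0.6],"rot":[0,0,0]},{"linear":[0,0,-0.5],"rot":[0,0,0]},{"linear":[0,0,0],"rot":[0,0,0]},{"linear":[0,0,0],"rot":[0,0,0]}]'

```text
clock: 23.33
tool_pos: [0.5137, 0.304, 0.1415]
orientation: [[0.922, 0.388, 0.0], [0.388, -0.922, 0.0], [0.0, -0.0, -1.0]]
wrist_force: [-1.0, 3.1, 4.5]
gripper_width: 0.0
grip_force: 2.3
```

arm_command --steps '[{"linear":[0,0,-0.5],"rot":[0,0,0]},{"linear":[0,0,-0.5],"rot":[0,0,0]},{"linear":[0,0,0],"rot":[0,0,0]},{"linear":[0,0,0],"rot":[0,0,0]}]'

```text
clock: 23.67
tool_pos: [0.5137, 0.304, 0.1409]
orientation: [[0.922, 0.388, 0.001], [0.388, -0.922, 0.0], [0.001, -0.0, -1.0]]
wrist_force: [-1.4, 2.6, 12.2]
gripper_width: 0.0001
grip_force: 5.9
```

Hard stop reached (12 N). Releasing and rising well clear.

arm_command --steps '[{"linear":[0,0,-0.3],"rot":[0,0,0]},{"linear":[0,0,0],"rot":[0,0,0]},{"linear":[0,0,3],"rot":[0,0,0]},{"linear":[0,0,6],"rot":[0,0,0]},{"linear":[0,0,12],"rot":[0,0,0]},{"linear":[-15,0,20],"rot":[0,0,0]},{"linear":[-25,0,25],"rot":[0,0,0]},{"linear":[-25,0,25],"rot":[0,0,0]},{"linear":[0,0,0],"rot":[0,0,0]},{"linear":[0,0,0],"rot":[0,0,0]},{"linear":[0,0,0],"rot":[0,0,0]}]'

```text
clock: 24.58
tool_pos: [0.4488, 0.3037, 0.2309]
orientation: [[0.921, 0.388, 0.0], [0.388, -0.921, -0.0], [-0.0, 0.0, -1.0]]
wrist_force: [0.7, -0.5, -0.8]
gripper_width: 0.0003
grip_force: 0.0
```

```bash
python3 st.py
python3 - <<'E'
from h import *
c=cam('wrist'); a=c['frame']; P=world(c); f=a.astype(int)
g=(f[...,1]>f[...,0]*1.6)&(f[...,1]>f[...,2]*1.4)&(f[...,1]>60)&(np.hypot(P[...,0]-.513,P[...,1]-.304)<.03)
print(np.percentile(P[g][:,2],[5,50,95]))
c=cam('side'); print(bar(c,near=np.array([.563,-.024])))
cv2.imwrite('pics/m11.png',np.hstack([cv2.resize(a,(400,300)),cv2.resize(c['frame'][170:410,180:500],(400,300))])[...,::-1])
E
```

```text
24.5833 [0.449 0.304 0.231] 0.39890839571739295 [ 0.019 -0.014  0.029] [ 0.67  -0.488 -0.766] [ 0.485  0.405  1.584 -0.     1.153  1.657]
[0.12106364 0.12302728 0.12420346]
(359, ((562.732177734375, -26.566402435302734), (78.37883758544922, 13.379173278808594), 22.905370712280273), array([ 0.56173505, -0.02733483]), np.float64(-157.2217298298043), array([0.15020217, 0.1540174 , 0.15580777]))
```

View pics/m11.png

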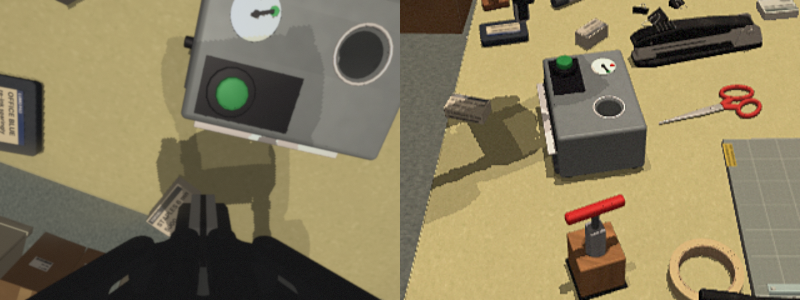

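The key stands upright in its stand (595,235), the pointer (265,13) is on green, and the button (232,93) is back up.

```bash
python3 -c "
from station import manip
print(manip.job_done())"
```

```text
the job is handed in; nothing more can be done
None
```

The job is done and handed in: I turned the clamp to its stop (locked, pointer on green), put the key back upright in its stand, then pressed the green button fully down and released it, at about 25 s of the 67 s allowed.

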